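Weigh a dosing cup that runs loose on its tray

ROBOT

A 6-joint arm with a two-finger parallel gripper is mounted at the origin on the work surface. World frame = base frame: x ahead of the robot, y to its left, z up, the work surface at z = 0. Lengths are in m, angles in rad, forces in N, time in s.
With the tool pointing down it reaches from about 0.25 to 0.8 m from the base axis. Payload 8.5 kg.
Tool frame: the origin (TCP) lies between the finger pads, 19 mm behind the fingertips; this is the grasp point; z points along the fingers, y is the line along which they close (so a half turn about z gives the same grasp; the last joint's range is limited). The gripper opens to 85 mm and grips with 20 to 120 N. Pads are 22 mm wide; open, the fingers measure 114 mm over their backs; the gripper's body (76 mm by 85 mm) begins 54 mm behind the grasp point. The pads swing forward as they close: fully open they stand 13 mm farther back than shut.
Start: joints at [-1.228, 0.238, -0.013, 1.319, 0, 1.571], TCP at [0.176, -0.494, 0.25] pointing down, gripper open.
Joint ranges: [-2.66, 2.66], [-1.03, 1.9], [-1.14, 1.46], [-1.82, 2.27], [-1.45, 1.34], [-3.14, 3.14]. Speed limits (rad/s): [2.22, 2.22, 2.79, 3.14, 3.14, 3.14].

INTERFACE

Orientations are given as a unit quaternion [x, y, z, w].
In Python, from bench import env gives the robot as it stands.
- The arm moves only by the tool step_arm, never from a script. Its arguments are lists of equal length, an entry for each row: "dp": the shift along the tool's x, y, z in m, a list of three; "twist": the turn, a rotation vector about the tool's x, y, z in rad, a list of three; "gripper": the opening, from 0 (shut) to 1 (fully open). A call has 1 to 20 rows; each row is the pose to reach, as a shift and turn from the pose commanded when the call began, along the tool's axes at that moment; what a row does not reach only later rows make up. A row lasts 1/10 s, in which the tool goes at most 50 mm and 8.59 degrees, less where a joint would pass 70% of its speed; a pose out of reach is approached as far as the arm can. A call with a gripper value outside its range is refused whole. The fingers move at their own pace and stop on an object; "squeeze" is the grip in N (left out, the last holds). Time passes only in rows, so rows that repeat a pose let the fingers close. It gives the time, the measured TCP pose, the force, the opening and the grip force at its end, in the units of the state.
- env.sense(): the state, without advancing time (a new reading comes with each control period).
- env.grab_frame(name): name is "scene" or "top"; returns a dict with "color" (480x640x3 uint8, red, green, blue), "K" (3x3 intrinsics, pixels), "R" (3x3) and "t" (3): a world point X has camera coordinates R X + t. Camera axes: x right, y down, z forward; pixel columns grow to the right and rows downward; lengths in m; the calibration is good to about 2 mm. A picture is of the moment at which its call begins. There is no depth.
- env.sign_off(): hands the job in; it is judged then, once.
The state is a dict: "time": time; "joint_pos": joint angles; "qd": joint speeds; "joint_torque": joint torques, N m; "eef_pos": TCP position; "eef_rot": TCP orientation; "force": force on the tool from outside, world axes, zero at the start; "wrist_torque": the same for the moment, N m; "grip_width": opening from 0.0 (shut) to 1.0 (fully open); "grasp_force": force on a finger pad.
Only numpy, scipy, OpenCV 4.12 (cv2) and the standard library are available. Lean on these libraries where they do the work, as an engineer would, in place of code of your own. Each camera call takes 0.05 s, during which the arm holds its last target. There are 200 camera calls.

TASK

Pick up the blue dosing tray, whose orange cup carrier has lost its catch and runs loose on its runners, and by tilting the tray, without touching the carrier, bring the cup to the white mark in the middle and keep it there for about seven seconds while the tray hangs free in the air well above the counter. Then bring the tray over to the counter scale and set it down gently, flat, centred and square on the steel platform, its grip at the scale's front, with the cup still at rest on the mark, and let go. Never let the carrier run fast, never tip the tray steeply, and leave the other things on the counter where they are.

Things in the scene. Friction and masses are not known exactly. Their poses are not given: they have to be found in the camera images.
- tray: Blue dosing tray, 0.3 kg without its carrier. Origin: underside, below the middle of the mark; z up, grip towards -x. Flat 8 mm deck, outside 262 (x) x 212 mm (y), rim 26 mm above the underside. Two steel runners along x carry the cup carrier. An 8 mm thick, 70 mm wide neck runs on to x = -230 and carries the grip. Held by the grip it sags a little: watch its pose
- mark (a point): middle of the white cross line painted on deck and rim, at the tray's origin but 50 mm above its underside, level with the point cup; the cup is on the mark when these two are within 25 mm
- grip (a point): middle of the tray's upright black grip block, at x = -195, y = 0, 58 mm above the tray's underside: a good TCP place. The block is 20 mm thick along the tray's x (x -205..-185), 60 mm wide along y, its top 78 mm above the underside. Pinch from above, fingers closing along the tray's x; 54 mm is free between block and rim
- shuttle (a joint): position in m of the orange cup carrier along the tray's x on its ball-bearing runners: 0 on the mark, + away from the grip, rubber end stops at -0.083 and 0.083. Carrier and cup 0.25 kg, 60 x 150 mm, its cup's rim 70 mm above the tray's underside. It runs almost freely: friction about 0.004 N, damping about 0.04 N s/m. It starts at rest, 0.04 to 0.08 off the mark
- cup (a point): middle of the carrier's cup, 50 mm above the tray's underside, moves with the carrier
- scale: white counter scale fixed to the counter. Origin on the counter below the platform's middle, z up; front faces -x, x points away from the robot to its console (block 85 mm high at x = 190 to 240 mm, 180 mm wide). The tray's x axis should point the same way as the scale's
- platform (a point): centre of the scale's flat steel platform (260 x 240 mm), on its top face 60 mm above the counter; the tray's origin belongs here, the neck and grip overhang its front edge
- detergent: bystander: blue detergent bottle, 90 mm diameter, 230 mm high; origin under its centre
- softener: bystander: white softener bottle with green cap, 76 mm diameter, 200 mm high; origin under its centre
- booster: bystander: yellow jar, 90 mm diameter, 120 mm high; origin under its centre
- mug: bystander: white mug, 80 mm diameter, 95 mm high; origin under its centre

How it is judged:
On the way, in this order (a step that is already met when the one before it is completed fails the run):
1. the tray is lifted clear of the counter (height (world z) of tray above 0.025 m), for 0.05 s.
2. in the air, the cup is kept on the mark (within 25 mm) for 6 s (height (world z) of tray above 0.05 m and contact force between tray and scale below 0.05 N and value of joint shuttle between -0.025 and 0.025 m), for 6 s.
3. the tray stands flat on the scale's platform, centred, square, cup on the mark (horizontal distance between tray and platform below 0.03 m and angle between the x axis of tray and the x axis of scale, either way round below 0.15 rad and angle between tray's own z axis and vertical below 0.03 rad and z of tray in the frame of platform below 0.004 m and contact force between tray and scale above 1 N and value of joint shuttle between -0.025 and 0.025 m), for 0.2 s.
At the end, for the whole second after the job is handed in: The tray stands released and flat (within 0.03 rad) on the scale's platform, its middle within 30 mm of the platform's middle and its x axis within 0.15 rad of the scale's; the cup carrier rests (under 0.02 m/s) within 25 mm of the mark (all of step 3 and velocity of joint shuttle between -0.02 and 0.02 m/s and linear speed of tray below 0.02 m/s); the robot touches nothing.
It fails at once if the carrier runs faster than 0.3 m/s on its runners (velocity of joint shuttle above 0.3 m/s or velocity of joint shuttle below -0.3 m/s).
It fails at once if the robot touches the cup carrier (contact force between any of the fingers, the arm and shuttle above 0.3 N).
It fails at once if the tray is tipped by more than 0.35 rad (angle between tray's own z axis and vertical above 0.35 rad).
It fails at once if the tray slams or skids on the scale (touching it at over 0.15 m/s) (contact force between tray and scale above 0.5 N and linear speed of tray above 0.15 m/s).
It fails at once if a bystander is shifted by more than 20 mm (distance of any of detergent, softener, booster, mug from where it was at the start of the episode above 0.02 m).
It also fails if it takes over 67 s, if anything falls off the work surface, if the arm or the gripper's body presses on something with over 40 N, if the wrist force passes 120 N, or if a joint passes its speed limit or range.

## Working session

There is one attempt and no reset: what is moved stays moved. The work goes in short steps, Python scripts to look and compute and a tool call to move; the robot and the scene stay as the last step left them, time stands still between calls to the robot, and variables do not carry over. Pictures are saved under pics/ and viewed, at most 10 in all, crops included, and the job is handed in when it is done.

Besides the shell and the picture viewer there is one more tool, called by a JSON object that holds its "op" and its "data", one argument or row to a line. step_arm: Moves the arm, as the interface text tells. Its arguments: {"type":"object","properties":{"dp":{"type":"array","items":{"type":"array","items":{"type":"number"}}},"twist":{"type":"array","items":{"type":"array","items":{"type":"number"}}},"gripper":{"type":"array","items":{"type":"number"}},"squeeze":{"type":"number"}},"required":["dp","twist","gripper"]}

```bash
ls; mkdir -p pics; python3 - <<'E'
from bench import env
import cv2
for n in("scene","top"):
    f=env.grab_frame(n); cv2.imwrite(f"pics/{n}0.png",f["color"][:,:,::-1]); print(n,f["K"].tolist(),f["R"].tolist(),f["t"].tolist())
print(env.sense())
E
```

```text
pics
scene [[492.37632041104865, 0.0, 316.46518491158463], [0.0, 492.37632041104865, 232.46107235535612], [0.0, 0.0, 1.0]] [[0.8767430448278749, 0.48087408002190213, -0.00904170940894309], [0.3646577886545507, -0.6768771130137642, -0.6394232331185075], [-0.3136021851319273, 0.5573127425792821, -0.7688017796800677]] [-0.4584981747719013, -0.12301961374917807, 1.6110741421735564]
top [[512.167261734041, 0.0, 316.77734218004144], [0.0, 512.167261734041, 242.01252102032765], [0.0, 0.0, 1.0]] [[0.014842657265574039, -0.9997339202985159, 0.01765741005519758], [-0.9979285122362099, -0.015916776545090033, -0.06233250107639164], [0.0625969647133261, -0.01669565299634511, -0.9978992309746032]] [-0.016739909925890584, 0.5205086799893639, 1.5827923775866926]
{'time': 0.1, 'joint_pos': array([-1.22800358e+00,  2.38740110e-01, -1.41718376e-02,  1.31918689e+00,
        1.11945428e-05,  1.57080083e+00]), 'qd': array([ 0.00175632,  0.00013481,  0.00100776, -0.00084304, -0.00182414,
       -0.00060224]), 'joint_torque': array([ 3.30728944e-03, -5.39719570e+01,  3.46999526e+01,  1.33441426e-02,
        5.77801393e-05, -7.18493851e-06]), 'eef_pos': array([ 0.17634962, -0.49412999,  0.24943102]), 'eef_rot': array([ 9.85347740e-01,  1.70556170e-01, -1.05563497e-04, -6.42668544e-04]), 'force': array([ 0.0587554 ,  0.18233925, -0.01904939]), 'wrist_torque': array([-0.02109685,  0.04358798, -0.00538673]), 'grasp_force': 0.0, 'grip_width': 0.9976501727586008}
```

View pics/top0.png

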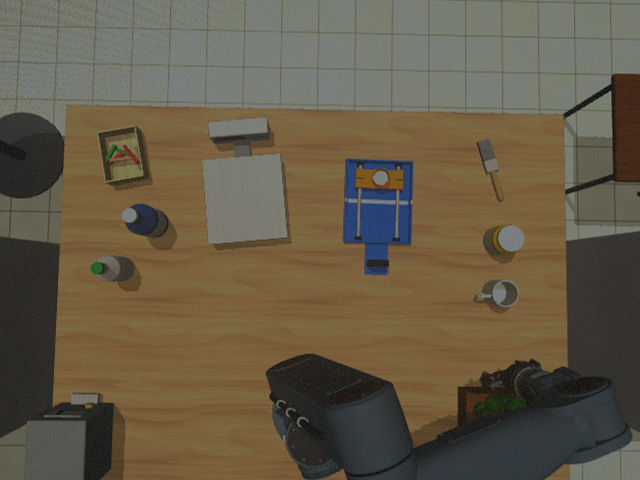

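View pics/scene0.png

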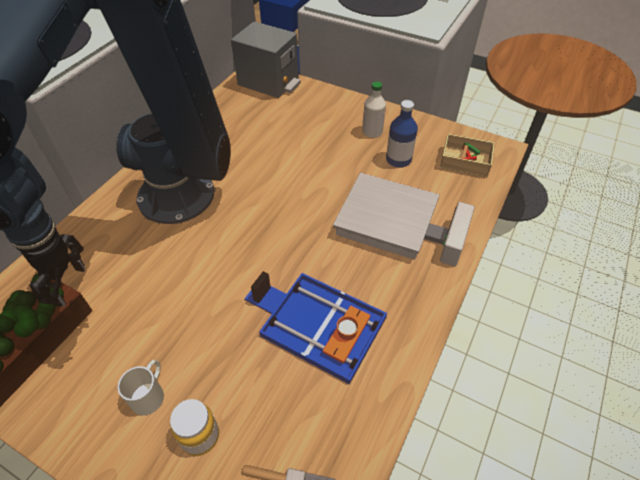

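The top view shows the tray centred near (378,202), grip at (377,265) and cup at (380,178). The platform is near (246,198) with its console at the top. World +x is up in the image. The scene view agrees: the bottles are beyond the scale, and the mug and jar are clear of the tray.

```bash
cat > h.py <<'E'
import numpy as np, cv2
from bench import env
def ray(f,uv,z):
    "points on plane world z=z (or per-point z)"
    uv=np.atleast_2d(np.asarray(uv,float)); K,R,t=map(np.array,(f["K"],f["R"],f["t"]))
    d=(np.linalg.inv(K)@np.c_[uv,np.ones(len(uv))].T).T@R; c=-R.T@t
    return c+d*((z-c[2])/d[:,2])[:,None]
def proj(f,X):
    X=np.atleast_2d(X); p=(X@np.array(f["R"]).T+f["t"])@np.array(f["K"]).T; return p[:,:2]/p[:,2:]
def blobs(m,amin=30):
    n,l,s,c=cv2.connectedComponentsWithStats(m.astype(np.uint8)); 
    return [(s[i,4],c[i],l==i) for i in np.argsort(-s[:,4]) if i and s[i,4]>=amin]
E
python3 - <<'E'
import cv2,numpy as np
a=cv2.imread("pics/top0.png"); b=cv2.imread("pics/scene0.png")
c=cv2.resize(a[145:285,330:430],None,fx=4,fy=4,interpolation=0)
d=cv2.resize(b[265:390,240:395],None,fx=2.5,fy=2.5,interpolation=0)
o=np.zeros((560,790,3),np.uint8); o[:,:400]=c; o[:d.shape[0],402:402+d.shape[1]]=d; cv2.imwrite("pics/crop.png",o)
h=cv2.cvtColor(a,cv2.COLOR_BGR2HSV)
for u,v in[(378,220),(400,182),(381,178),(360,201),(377,265),(377,250),(246,198),(206,198),(215,300)]: print((u,v),h[v,u])
E
```

```text
(378, 220) [110 172 113]
(400, 182) [ 17 187 127]
(381, 178) [ 84  10 126]
(360, 201) [22 40 95]
(377, 265) [11 79 45]
(377, 250) [109 175 115]
(246, 198) [ 26  33 124]
(206, 198) [ 33  24 127]
(215, 300) [ 20 128 120]
```

View pics/crop.png

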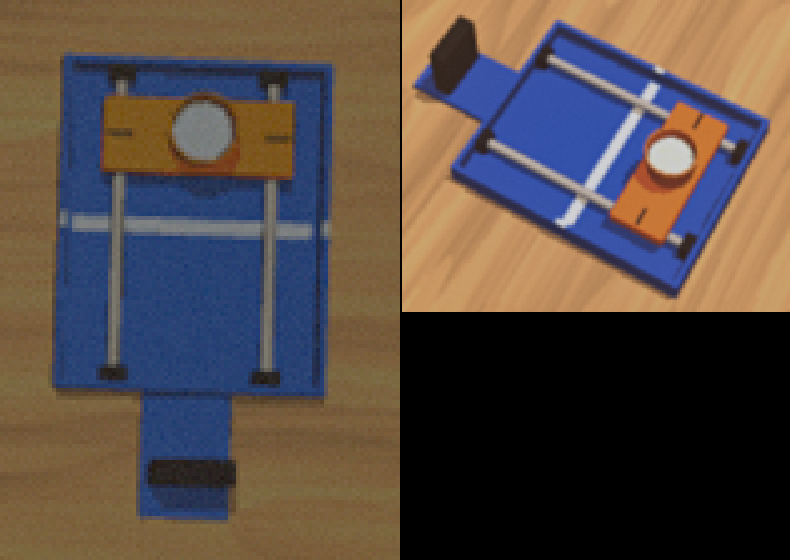

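The crop shows a clean blue rim rectangle, with the mark line at about (380,202) in the full image. The cup is a white disc in an orange ring at about (381,178), and the black grip block is at about (378,263). Next I measure the poses.

```bash
cat >> h.py <<'E'
def rect(f,m,z,k):
    m=cv2.morphologyEx(m.astype(np.uint8),cv2.MORPH_CLOSE,np.ones((9,9)))
    c,_=cv2.findContours(m,cv2.RETR_EXTERNAL,cv2.CHAIN_APPROX_NONE); c=max(c,key=cv2.contourArea)
    m=cv2.drawContours(np.zeros_like(m),[c],-1,1,-1); m=cv2.morphologyEx(m,cv2.MORPH_OPEN,np.ones((k,k)))
    c,_=cv2.findContours(m,cv2.RETR_EXTERNAL,cv2.CHAIN_APPROX_NONE); c=max(c,key=cv2.contourArea)
    P=ray(f,c[:,0,:],z)[:,:2]; r=cv2.minAreaRect((P*1000).astype(np.float32)); b=cv2.boxPoints(r)
    e=b[1]-b[0]; e2=b[2]-b[1]; a=[np.degrees(np.arctan2(*v[::-1])) for v in(e,e2)]
    return np.array(r[0])/1000,[(round(float(np.linalg.norm(v))),round(float((x+45)%180-45),2)) for v,x in zip((e,e2),a)]
def hsv(f): return cv2.cvtColor(f["color"],cv2.COLOR_RGB2HSV).astype(int)
def blue(H): return (abs(H[...,0]-110)<12)&(H[...,1]>110)&(H[...,2]>40)
def white_in(H,orange_z=None):
    "cup disc: low-sat blob enclosed by orange"
    o=((H[...,0]>5)&(H[...,0]<22)&(H[...,1]>165)&(H[...,2]>60)).astype(np.uint8)
    best=None
    n,l,s,_=cv2.connectedComponentsWithStats(o)
    return o
E
python3 - <<'E'
from h import *
f=env.grab_frame("top"); H=hsv(f)
print("cam",-np.array(f["R"]).T@f["t"])
roi=np.zeros((480,640),bool); roi[140:290,320:440]=1
print("tray",rect(f,blue(H)&roi,.026,33))
roi[:]=0; roi[148:260,190:300]=1
print("scale",rect(f,(H[...,1]<60)&(H[...,2]>85)&roi,.06,33))
roi[:]=0; roi[115:145,195:285]=1
print("console",rect(f,(H[...,1]<60)&(H[...,2]>60)&roi,.085,5))
roi[:]=0; roi[150:290,330:430]=1
for nm,m,z in(("dark",(H[...,2]<65)&roi,.078),("orange",(H[...,0]>5)&(H[...,0]<24)&(H[...,1]>165)&roi,.03),("white",(H[...,1]<70)&(H[...,2]>80)&roi,.06)):
    for a,c,_ in blobs(m,25)[:5]: print(nm,a,c,ray(f,c,z)[0])
E
```

```text
cam [0.42060092 0.01797512 1.61220749]
tray (array([ 0.65061469, -0.1979389 ]), [(207, 90.19), (262, 0.19)])
scale (array([0.64963416, 0.21400793]), [(240, 91.63), (264, 1.63)])
console (array([0.84565869, 0.23425325]), [(180, 96.02), (79, 6.02)])
dark 147 [377.63945578 262.93877551] [ 0.45684839 -0.1912481   0.078     ]
dark 50 [359.94 162.3 ] [ 0.76137146 -0.13513392  0.078     ]
dark 42 [399.33333333 163.80952381] [ 0.75897606 -0.25509299  0.078     ]
orange 639 [378.52895149 179.342723  ] [ 0.71921539 -0.19864252  0.03      ]
white 500 [377.892 207.842] [ 0.6255733  -0.19322746  0.06      ]
white 176 [380.33522727 177.22727273] [ 0.72020728 -0.20004097  0.06      ]
```

```bash
cat >> h.py <<'E'
def quad(f,m,z,k):
    "line-fit quad: returns centre, side lengths, yaw from each of the 4 sides"
    m=cv2.morphologyEx(m.astype(np.uint8),cv2.MORPH_CLOSE,np.ones((9,9)))
    c,_=cv2.findContours(m,cv2.RETR_EXTERNAL,cv2.CHAIN_APPROX_NONE); c=max(c,key=cv2.contourArea)
    m=cv2.drawContours(np.zeros_like(m),[c],-1,1,-1); m=cv2.morphologyEx(m,cv2.MORPH_OPEN,cv2.getStructuringElement(cv2.MORPH_ELLIPSE,(k,k)))
    c,_=cv2.findContours(m,cv2.RETR_EXTERNAL,cv2.CHAIN_APPROX_NONE); c=max(c,key=cv2.contourArea)
    p=c[:,0,:].astype(np.float32); b=cv2.boxPoints(cv2.minAreaRect(p)); L=[];Y=[]
    for i in range(4):
        A,B=b[i],b[(i+1)%4]; e=(B-A)/np.linalg.norm(B-A); s=(p-A)@e; d=abs((p-A)@[-e[1],e[0]]); l=np.linalg.norm(B-A)
        q=p[(s>.2*l)&(s<.8*l)&(d<9)]; L.append(cv2.fitLine(q,cv2.DIST_HUBER,0,.01,.01).ravel())
    C=[]
    for i in range(4):
        a,d=L[i-1],L[i]; t=np.linalg.solve(np.c_[a[:2],-d[:2]],d[2:]-a[2:]); C.append(a[2:]+t[0]*a[:2])
    P=ray(f,C,z)[:,:2]
    for i in range(4):
        v=P[(i+1)%4]-P[i]; Y.append((round(float(np.linalg.norm(v)),4),round(float((np.degrees(np.arctan2(v[1],v[0]))+45)%90-45),2)))
    return P.mean(0),Y,np.round(C,1).tolist()
E
python3 - <<'E'
from h import *
f=env.grab_frame("top"); H=hsv(f)
roi=np.zeros((480,640),bool); roi[140:290,320:440]=1
print("tray",quad(f,blue(H)&roi,.026,33))
roi[:]=0; roi[148:260,190:300]=1
print("scale",quad(f,(H[...,1]<60)&(H[...,2]>85)&roi,.06,33))
roi[:]=0; roi[150:290,330:430]=1; B=blue(H)
print("neck end px", np.argwhere(B[262:280,330:430]).min(0)+[262,330],np.argwhere(B[270:280,330:430]).max(0)+[270,330])
for v in(250,270): print(v,np.flatnonzero(B[v,340:420])[[0,-1]]+340)
g=env.grab_frame("scene");G=hsv(g)
r2=np.zeros((480,640),bool); r2[170:270,325:445]=1
for s in(60,80,100): print("scale scene",quad(g,(G[...,1]<s)&(G[...,2]>120)&r2,.06,25))
E
```

```text
tray (array([ 0.64943675, -0.19806736]), [(0.2483, -1.63), (0.2043, 0.35), (0.278, -0.42), (0.2113, -7.77)], [[343.3999938964844, 238.60000610351562], [346.6000061035156, 159.6999969482422], [411.3999938964844, 160.5], [410.5, 248.8000030517578]])
scale (array([0.64897945, 0.2143555 ]), [(0.2364, 6.67), (0.2598, 5.86), (0.2375, 6.08), (0.2574, 5.6)], [[202.60000610351562, 159.89999389648438], [279.70001220703125, 152.39999389648438], [286.79998779296875, 236.60000610351562], [208.5, 243.6999969482422]])
neck end px [262 365] [274 386]
250 [366 386]
270 [365 385]
scale scene (array([0.65079226, 0.21469365]), [(0.2353, 6.52), (0.2502, 6.03), (0.2376, 11.42), (0.2705, 5.77)], [[333.6000061035156, 224.39999389648438], [359.79998779296875, 172.89999389648438], [436.3999938964844, 194.0], [423.70001220703125, 252.60000610351562]])
scale scene (array([0.65010707, 0.21505492]), [(0.2355, 6.66), (0.2533, 6.22), (0.2387, 10.75), (0.2704, 5.7)], [[333.29998779296875, 224.3000030517578], [359.29998779296875, 172.6999969482422], [436.8999938964844, 193.89999389648438], [423.20001220703125, 252.5]])
scale scene (array([0.65038079, 0.21607383]), [(0.238, 5.83), (0.2563, 5.96), (0.2397, 9.68), (0.2724, 5.7)], [[332.5, 224.0], [359.8999938964844, 172.1999969482422], [438.29998779296875, 193.89999389648438], [423.0, 252.39999389648438]])
```

```bash
cat >> h.py <<'E'
from scipy.spatial.transform import Rotation as Rn
def des(yaw,pitch=0,roll=0):
    "tool rotation: y along tray x at yaw, z down; pitch>0 = front down"
    B=Rn.from_matrix(np.array([[0,1,0],[1,0,0],[0,0,-1.]]))
    return Rn.from_euler("z",yaw)*Rn.from_euler("y",pitch)*Rn.from_euler("x",roll)*B
def go(p,yaw,pitch=0,roll=0):
    s=env.sense(); R=Rn.from_quat(s["eef_rot"])
    print("dp",R.inv().apply(np.array(p)-s["eef_pos"]).round(4),"twist",(R.inv()*des(yaw,pitch,roll)).as_rotvec().round(4))
def st():
    s=env.sense(); E=(Rn.from_quat(s["eef_rot"])*des(0).inv()).as_euler("ZYX")
    print("t",round(s["time"],2),"p",s["eef_pos"].round(4),"yaw,pitch,roll",E.round(4),"F",s["force"].round(2),"M",s["wrist_torque"].round(2),"w",round(s["grip_width"],3),"g",round(s["grasp_force"],1)); return s
E
python3 - <<'E'
from h import *
st(); go([.455,-.194,.15],np.radians(-1))
f=env.grab_frame("top"); print(ray(f,[[376,250],[375,270]],.008))
E
```

```text
t 0.25 p [ 0.1764 -0.4943  0.2497] yaw,pitch,roll [-1.228e+00  7.000e-04 -0.000e+00] F [0.92 0.44 0.79] M [-0.01  0.05 -0.01] w 1.001 g 0.0
dp [ 0.3633 -0.1891  0.0998] twist [-6.0000e-04 -4.0000e-04 -1.2105e+00]
[[ 0.49905492 -0.19533018  0.008     ]
 [ 0.43625657 -0.19266749  0.008     ]]
```

{"op": "step_arm", "data": {
  "dp": [
    [0.363,-0.189,0.1],
    [0.363,-0.189,0.1],
    [0.363,-0.189,0.1],
    [0.363,-0.189,0.1],
    [0.363,-0.189,0.1],
    [0.363,-0.189,0.1],
    [0.363,-0.189,0.1],
    [0.363,-0.189,0.1],
    [0.363,-0.189,0.1],
    [0.363,-0.189,0.1],
    [0.363,-0.189,0.1],
    [0.363,-0.189,0.1],
    [0.363,-0.189,0.1]
  ],
  "twist": [
    [0,0,-1.206],
    [0,0,-1.206],
    [0,0,-1.206],
    [0,0,-1.206],
    [0,0,-1.206],
    [0,0,-1.206],
    [0,0,-1.206],
    [0,0,-1.206],
    [0,0,-1.206],
    [0,0,-1.206],
    [0,0,-1.206],
    [0,0,-1.206],
    [0,0,-1.206]
  ],
  "gripper": [1,1,1,1,1,1,1,1,1,1,1,1,1],
  "squeeze": 100
}}

```text
time: 1.6
eef_pos: [0.4543, -0.1954, 0.1504]
eef_rot: [0.716, 0.699, 0.0, 0.0]
force: [-0.6, -0.1, -0.2]
grip_width: 0.993
grasp_force: 0.0
```

```bash
python3 - <<'E'
from h import *
st(); go([.455,-.194,.058],-.024)
E
```

```text
t 1.6 p [ 0.4543 -0.1954  0.1504] yaw,pitch,roll [-0.0239 -0.0004 -0.0003] F [-0.6  -0.05 -0.25] M [ 0.01 -0.03 -0.02] w 0.993 g 0.0
dp [0.0014 0.0007 0.0924] twist [0.0004 0.0003 0.0001]
```

{"op": "step_arm", "data": {
  "dp": [
    [0.001,0.001,0.03],
    [0.001,0.001,0.06],
    [0.001,0.001,0.08],
    [0.001,0.001,0.092],
    [0.001,0.001,0.092],
    [0.001,0.001,0.092],
    [0.001,0.001,0.092],
    [0.001,0.001,0.092],
    [0.001,0.001,0.092],
    [0.001,0.001,0.092],
    [0.001,0.001,0.092],
    [0.001,0.001,0.092],
    [0.001,0.001,0.092]
  ],
  "twist": [
    [0,0,0],
    [0,0,0],
    [0,0,0],
    [0,0,0],
    [0,0,0],
    [0,0,0],
    [0,0,0],
    [0,0,0],
    [0,0,0],
    [0,0,0],
    [0,0,0],
    [0,0,0],
    [0,0,0]
  ],
  "gripper": [1,1,1,1,1,0.6,0.45,0.35,0.3,0.25,0.2,0.15,0.1]
}}

```text
time: 2.9
eef_pos: [0.4569, -0.1936, 0.0588]
eef_rot: [0.715, 0.699, 0.001, 0.001]
force: [1.1, 0.7, 6.4]
grip_width: 0.222
grasp_force: 97.3
```

```bash
python3 - <<'E'
from h import *
st()
f=env.grab_frame("top"); H=hsv(f)
cv2.imwrite("pics/t1.png",cv2.resize(f["color"][130:330,310:450,::-1],None,fx=3,fy=3))
E
```

```text
t 2.9 p [ 0.4569 -0.1936  0.0588] yaw,pitch,roll [-0.0217 -0.0022 -0.0005] F [1.09 0.69 6.41] M [ 0.1  -0.14 -0.03] w 0.222 g 97.3
```

View pics/t1.png

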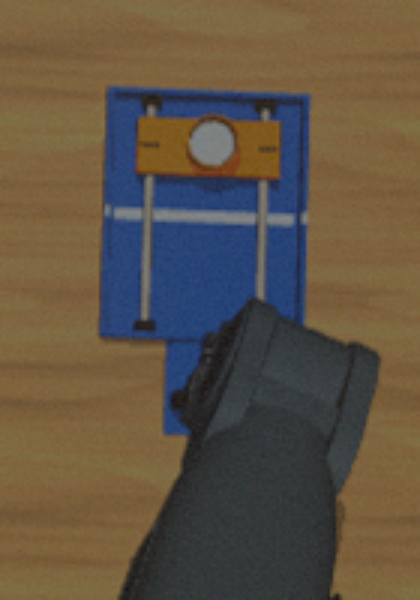

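The grip block is held: the opening reads 0.22, which matches the 20 mm block, with 97 N on the pads. The tray has not been disturbed. In the crop the cup is at (212,143) and the mark line at (205,215). Now I write the shuttle measurement and lift.

```bash
cat >> h.py <<'E'
def sh(f,s,sag=0.,dbg=False):
    "shuttle position: cup disc vs mark line, both in tray frame from TCP pose"
    R=Rn.from_quat(s["eef_rot"])*des(0).inv()*Rn.from_euler("y",sag)
    o=s["eef_pos"]+R.apply([.195,0,-.058]); Rm=R.as_matrix(); H=hsv(f)
    vv,uu=np.nonzero((H[...,1]<75)&(H[...,2]>75)); px=np.c_[uu,vv].astype(float)
    K,Rc,t=map(np.array,(f["K"],f["R"],f["t"]))
    def tr(px,z): # ray to tray plane z
        d=(np.linalg.inv(K)@np.c_[px,np.ones(len(px))].T).T@Rc@Rm; c=(-Rc.T@t-o)@Rm
        return (c+d*((z-c[2])/d[:,2])[:,None])[:,:2]
    a=tr(px,.064); k=(abs(a[:,1])<.035)&(abs(a[:,0])<.115)
    m=np.zeros((480,640),bool); m[vv[k],uu[k]]=1
    b=[(n,c,msk) for n,c,msk in blobs(m,40) if max(np.ptp(np.nonzero(msk)[0]),np.ptp(np.nonzero(msk)[1]))<2.2*min(np.ptp(np.nonzero(msk)[0]),np.ptp(np.nonzero(msk)[1]))]
    cup=tr(b[0][1][None],.064)[0] if b else np.array([np.nan]*2)
    l=tr(px,.008); e=[]
    for sg in(1,-1):
        q=l[(abs(l[:,0])<.03)&(l[:,1]*sg>.079)&(l[:,1]*sg<.1)]; e.append(q[:,0].mean() if len(q)>5 else np.nan)
    if dbg: print("cup",cup.round(4),"n",b[0][0] if b else 0,"ends",np.round(e,4))
    return cup[0]-np.nanmean(e), cup[0], np.array(e)
def track(n,sag=0.,cam="top"):
    T=[];S=[]
    for i in range(n):
        s=env.sense(); f=env.grab_frame(cam); T.append(s["time"]); r=sh(f,s,sag,i==n-1); S.append(r[0])
    T=np.array(T);S=np.array(S); print("t",T[0].round(2),"s mm",(S*1000).round(1))
    if n>3:
        p=np.polyfit(T-T[-1],S,1); q=np.polyfit(T-T[-1],S,2); print("lin s,v mm",(p[::-1]*1000).round(1),"quad s,v,a",(q[::-1]*[1000,1000,2000]).round(1))
    return T,S
E
python3 - <<'E'
from h import *
track(1); track(1,0,"scene"); st()
E
```

```text
cup [ 0.0674 -0.    ] n 179 ends [0.0007 0.0007]
t 2.95 s mm [66.7]
cup [ 0.0689 -0.0012] n 203 ends [-0.0009 -0.0022]
t 3.0 s mm [70.5]
t 3.05 p [ 0.4569 -0.1936  0.0588] yaw,pitch,roll [-0.0218 -0.0022 -0.0005] F [1.05 0.75 6.05] M [ 0.11 -0.14 -0.  ] w 0.218 g 97.3
```

{"op": "step_arm", "data": {
  "dp": [
    [0,0,-0.003],
    [0,0,-0.008],
    [0,0,-0.015],
    [0,0,-0.025],
    [0,0,-0.037],
    [0,0,-0.05],
    [0,0,-0.063],
    [0,0,-0.075],
    [0,0,-0.086],
    [0,0,-0.094],
    [0,0,-0.098],
    [0,0,-0.1]
  ],
  "twist": [
    [0,0,0],
    [0,0,0],
    [0,0,0],
    [0,0,0],
    [0,0,0],
    [0,0,0],
    [0,0,0],
    [0,0,0],
    [0,0,0],
    [0,0,0],
    [0,0,0],
    [0,0,0]
  ],
  "gripper": [0.1,0.1,0.1,0.1,0.1,0.1,0.1,0.1,0.1,0.1,0.1,0.1]
}}

```text
time: 4.25
eef_pos: [0.4558, -0.1934, 0.1583]
eef_rot: [0.715, 0.699, 0.0, 0.0]
force: [0.2, -0.2, -5.4]
grip_width: 0.22
grasp_force: 98.5
```

```bash
python3 - <<'E'
from h import *
st(); T,S=track(4); track(1,0,"scene")
f=env.grab_frame("scene"); cv2.imwrite("pics/s2.png",cv2.resize(f["color"][150:400,150:450,::-1],None,fx=2.6,fy=2.4))
st()
E
```

```text
t 4.25 p [ 0.4558 -0.1934  0.1583] yaw,pitch,roll [-0.022  -0.0001  0.    ] F [ 0.21 -0.2  -5.44] M [-0.02  1.21 -0.03] w 0.22 g 98.5
cup [ 0.0811 -0.0001] n 199 ends [ 0.     -0.0004]
t 4.25 s mm [81.6 81.4 81.2 81.3]
lin s,v mm [81.2 -2.2] quad s,v,a [81.2  0.5 35.2]
cup [-0.0026  0.0165] n 281 ends [-0.0007 -0.0026]
t 4.45 s mm [-1.]
t 4.55 p [ 0.4556 -0.1933  0.1576] yaw,pitch,roll [-0.022   0.0008  0.0004] F [-0.17  0.16 -4.86] M [ 0.02  1.21 -0.  ] w 0.219 g 98.5
```

View pics/s2.png

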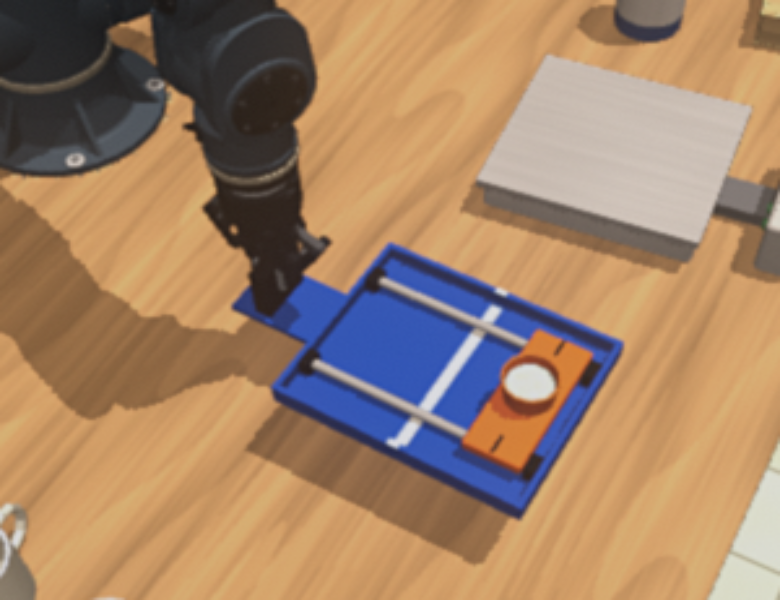

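The tray hangs level at about 0.1 m. The carrier sits at the far stop (crop (530,385)) and reads 81.4 mm against the true 83 mm, so the measurement is good. Now a gentle back-tilt, measured as it goes.

{"op": "step_arm", "data": {
  "dp": [
    [0,0,0],
    [0,0,0],
    [0,0,0],
    [0,0,0]
  ],
  "twist": [
    [-0.011,0,0],
    [-0.022,0,0],
    [-0.022,0,0],
    [-0.022,0,0]
  ],
  "gripper": [0.1,0.1,0.1,0.1]
}}

```text
time: 4.95
eef_pos: [0.4557, -0.1934, 0.1581]
eef_rot: [0.715, 0.699, 0.008, 0.008]
force: [0.4, 0.3, -5.8]
grip_width: 0.223
grasp_force: 98.5
```

```bash
python3 - <<'E'
from h import *
st(); T,S=track(5); st()
E
```

```text
t 4.95 p [ 0.4557 -0.1934  0.1581] yaw,pitch,roll [-0.0221 -0.0221  0.0001] F [ 0.37  0.31 -5.78] M [-0.03  1.22 -0.06] w 0.223 g 98.5
cup [0.0708 0.    ] n 204 ends [-0.0004 -0.0009]
t 4.95 s mm [79.4 77.6 75.5 74.1 71.4]
lin s,v mm [ 71.7 -39.2] quad s,v,a [ 71.5 -46.3 -70.3]
t 5.2 p [ 0.4559 -0.1934  0.158 ] yaw,pitch,roll [-0.022  -0.0219  0.0001] F [-0.39 -0.05 -5.98] M [-0.02  1.18 -0.  ] w 0.223 g 98.5
```

{"op": "step_arm", "data": {
  "dp": [
    [0,0,0],
    [0,0,0]
  ],
  "twist": [
    [0,0,0],
    [0,0,0]
  ],
  "gripper": [0.1,0.1]
}}

```text
time: 5.4
eef_pos: [0.4559, -0.1934, 0.158]
eef_rot: [0.715, 0.699, 0.008, 0.008]
force: [0.3, -1.0, -6.3]
grip_width: 0.218
grasp_force: 98.7
```

```bash
python3 - <<'E'
from h import *
T,S=track(5); st()
E
```

```text
cup [ 0.0383 -0.0003] n 205 ends [-0.0004  0.0035]
t 5.4 s mm [55.8 51.6 46.9 41.6 36.8]
lin s,v mm [ 36.9 -95.7] quad s,v,a [  36.7 -105.8 -100.6]
t 5.65 p [ 0.4559 -0.1934  0.158 ] yaw,pitch,roll [-0.022  -0.0221  0.0001] F [-0.18 -0.36 -5.9 ] M [ 0.07  1.08 -0.01] w 0.22 g 98.8
```

{"op": "step_arm", "data": {
  "dp": [
    [0,0,0],
    [0,0,0],
    [0,0,0],
    [0,0,0],
    [0,0,0]
  ],
  "twist": [
    [0.038,0,0],
    [0.038,0,0],
    [0.038,0,0],
    [0.038,0,0],
    [0.016,0,0]
  ],
  "gripper": [0.1,0.1,0.1,0.1,0.1]
}}

```text
time: 6.15
eef_pos: [0.4561, -0.1934, 0.1578]
eef_rot: [0.715, 0.699, 0.002, 0.002]
force: [-0.2, 0.3, -5.4]
grip_width: 0.222
grasp_force: 98.6
```

```bash
python3 - <<'E'
from h import *
st(); T,S=track(5); st()
E
```

```text
t 6.15 p [ 0.4561 -0.1934  0.1578] yaw,pitch,roll [-0.0218 -0.007   0.0001] F [-0.18  0.31 -5.45] M [-0.01  0.89  0.02] w 0.222 g 98.6
cup [0.0054 0.0001] n 207 ends [-0.0007  0.0032]
t 6.15 s mm [6.  5.5 5.5 5.3 4.2]
lin s,v mm [ 4.5 -8. ] quad s,v,a [  4.3 -15.7 -77.2]
t 6.4 p [ 0.4556 -0.1934  0.1582] yaw,pitch,roll [-0.0222 -0.0064 -0.    ] F [ 0.12  0.28 -5.49] M [ 0.01  1.01 -0.01] w 0.225 g 98.9
```

{"op": "step_arm", "data": {
  "dp": [
    [0,0,0],
    [0,0,0],
    [0,0,0]
  ],
  "twist": [
    [0,0,0],
    [0,0,0],
    [0,0,0]
  ],
  "gripper": [0.1,0.1,0.1]
}}

```text
time: 6.7
eef_pos: [0.4559, -0.1934, 0.158]
eef_rot: [0.715, 0.699, 0.002, 0.002]
force: [0.5, -0.5, -5.8]
grip_width: 0.223
grasp_force: 98.9
```

```bash
python3 - <<'E'
from h import *
T,S=track(4); st()
E
```

```text
cup [ 0.0056 -0.    ] n 206 ends [-0.0012 -0.0002]
t 6.7 s mm [5.4 5.8 6.2 6.2]
lin s,v mm [6.3 5.5] quad s,v,a [  6.2   0.9 -60.6]
t 6.9 p [ 0.4559 -0.1934  0.158 ] yaw,pitch,roll [-0.022  -0.0059  0.0001] F [ 1.31  0.19 -5.57] M [ 0.03  0.95 -0.01] w 0.222 g 98.9
```

{"op": "step_arm", "data": {
  "dp": [
    [0,0,0],
    [0,0,0],
    [0,0,0],
    [0,0,0],
    [0,0,0],
    [0,0,0],
    [0,0,0],
    [0,0,0]
  ],
  "twist": [
    [0,0,0],
    [0,0,0],
    [0,0,0],
    [0,0,0],
    [0,0,0],
    [0,0,0],
    [0,0,0],
    [0,0,0]
  ],
  "gripper": [0.1,0.1,0.1,0.1,0.1,0.1,0.1,0.1]
}}

```text
time: 7.7
eef_pos: [0.4558, -0.1934, 0.158]
eef_rot: [0.715, 0.699, 0.002, 0.002]
force: [-0.0, 0.4, -5.8]
grip_width: 0.225
grasp_force: 98.9
```

```bash
python3 - <<'E'
from h import *
T,S=track(3); st()
E
```

```text
cup [0.008  0.0002] n 206 ends [-0.0011 -0.0001]
t 7.7 s mm [7.6 8.5 8.6]
t 7.85 p [ 0.4558 -0.1934  0.158 ] yaw,pitch,roll [-0.022  -0.0059  0.0001] F [ 0.08 -0.3  -5.38] M [0.01 0.99 0.01] w 0.219 g 98.9
```

{"op": "step_arm", "data": {
  "dp": [
    [0,0,0],
    [0,0,0],
    [0,0,0],
    [0,0,0],
    [0,0,0],
    [0,0,0],
    [0,0,0],
    [0,0,0]
  ],
  "twist": [
    [-0.0025,0,0],
    [-0.0025,0,0],
    [-0.0025,0,0],
    [-0.0025,0,0],
    [-0.0025,0,0],
    [-0.0025,0,0],
    [-0.0025,0,0],
    [-0.0025,0,0]
  ],
  "gripper": [0.1,0.1,0.1,0.1,0.1,0.1,0.1,0.1]
}}

```text
time: 8.65
eef_pos: [0.4558, -0.1934, 0.158]
eef_rot: [0.715, 0.699, 0.003, 0.003]
force: [-0.7, -0.2, -5.2]
grip_width: 0.218
grasp_force: 99.0
```

```bash
python3 - <<'E'
from h import *
T,S=track(3); st()
E
```

```text
cup [0.0083 0.0002] n 207 ends [-0.0011  0.0009]
t 8.65 s mm [8.3 8.4 8.4]
t 8.8 p [ 0.4558 -0.1934  0.158 ] yaw,pitch,roll [-0.022  -0.0084  0.0001] F [-0.18 -0.17 -5.89] M [0.04 0.98 0.03] w 0.219 g 99.0
```

{"op": "step_arm", "data": {
  "dp": [
    [0,0,0],
    [0,0,0],
    [0,0,0],
    [0,0,0],
    [0,0,0],
    [0,0,0],
    [0,0,0],
    [0,0,0],
    [0,0,0],
    [0,0,0],
    [0,0,0],
    [0,0,0],
    [0,0,0],
    [0,0,0],
    [0,0,0],
    [0,0,0],
    [0,0,0],
    [0,0,0],
    [0,0,0],
    [0,0,0]
  ],
  "twist": [
    [0,0,0],
    [0,0,0],
    [0,0,0],
    [0,0,0],
    [0,0,0],
    [0,0,0],
    [0,0,0],
    [0,0,0],
    [0,0,0],
    [0,0,0],
    [0,0,0],
    [0,0,0],
    [0,0,0],
    [0,0,0],
    [0,0,0],
    [0,0,0],
    [0,0,0],
    [0,0,0],
    [0,0,0],
    [0,0,0]
  ],
  "gripper": [0.1,0.1,0.1,0.1,0.1,0.1,0.1,0.1,0.1,0.1,0.1,0.1,0.1,0.1,0.1,0.1,0.1,0.1,0.1,0.1]
}}

```text
time: 10.8
eef_pos: [0.4558, -0.1934, 0.158]
eef_rot: [0.715, 0.699, 0.003, 0.003]
force: [0.1, 0.2, -5.1]
grip_width: 0.221
grasp_force: 99.0
```

```bash
python3 - <<'E'
from h import *
T,S=track(3); st()
E
```

```text
cup [0.0082 0.0002] n 206 ends [-0.0012  0.0009]
t 10.8 s mm [8.3 8.3 8.3]
t 10.95 p [ 0.4558 -0.1934  0.158 ] yaw,pitch,roll [-0.022  -0.0085  0.0001] F [ 0.64 -0.05 -4.61] M [ 0.05  0.99 -0.03] w 0.217 g 99.0
```

{"op": "step_arm", "data": {
  "dp": [
    [0,0,0],
    [0,0,0],
    [0,0,0],
    [0,0,0],
    [0,0,0],
    [0,0,0],
    [0,0,0],
    [0,0,0],
    [0,0,0],
    [0,0,0],
    [0,0,0],
    [0,0,0],
    [0,0,0],
    [0,0,0],
    [0,0,0],
    [0,0,0],
    [0,0,0],
    [0,0,0],
    [0,0,0],
    [0,0,0]
  ],
  "twist": [
    [0,0,0],
    [0,0,0],
    [0,0,0],
    [0,0,0],
    [0,0,0],
    [0,0,0],
    [0,0,0],
    [0,0,0],
    [0,0,0],
    [0,0,0],
    [0,0,0],
    [0,0,0],
    [0,0,0],
    [0,0,0],
    [0,0,0],
    [0,0,0],
    [0,0,0],
    [0,0,0],
    [0,0,0],
    [0,0,0]
  ],
  "gripper": [0.1,0.1,0.1,0.1,0.1,0.1,0.1,0.1,0.1,0.1,0.1,0.1,0.1,0.1,0.1,0.1,0.1,0.1,0.1,0.1]
}}

```text
time: 12.95
eef_pos: [0.4558, -0.1934, 0.158]
eef_rot: [0.715, 0.699, 0.003, 0.003]
force: [-0.8, -0.1, -5.7]
grip_width: 0.223
grasp_force: 99.0
```

```bash
python3 - <<'E'
from h import *
T,S=track(2); st(); go([.4564,.1944,.158],-.022,-.0085)
E
```

```text
cup [0.0083 0.0002] n 207 ends [-0.0012  0.0009]
t 12.95 s mm [8.4 8.4]
t 13.05 p [ 0.4558 -0.1934  0.158 ] yaw,pitch,roll [-0.022  -0.0085  0.0001] F [-0.51 -0.47 -5.38] M [0.02 1.06 0.  ] w 0.221 g 99.0
dp [ 0.3877 -0.0079 -0.    ] twist [-0.     -0.0001  0.    ]
```

{"op": "step_arm", "data": {
  "dp": [
    [0.0014,0,0],
    [0.0053,0,0],
    [0.0116,0,0],
    [0.0198,0,0],
    [0.0297,0,0],
    [0.041,0,0],
    [0.0535,0,0],
    [0.0669,0,0],
    [0.0808,0,0],
    [0.095,0,0],
    [0.1093,0,0],
    [0.1231,0,0],
    [0.1364,0,0],
    [0.149,0,0],
    [0.1603,0,0],
    [0.1702,0,0],
    [0.1784,0,0],
    [0.1847,0,0],
    [0.1886,0,0],
    [0.19,0,0]
  ],
  "twist": [
    [0,0,0],
    [0,0,0],
    [0,0,0],
    [0,0,0],
    [0,0,0],
    [0,0,0],
    [0,0,0],
    [0,0,0],
    [0,0,0],
    [0,0,0],
    [0,0,0],
    [0,0,0],
    [0,0,0],
    [0,0,0],
    [0,0,0],
    [0,0,0],
    [0,0,0],
    [0,0,0],
    [0,0,0],
    [0,0,0]
  ],
  "gripper": [0.1,0.1,0.1,0.1,0.1,0.1,0.1,0.1,0.1,0.1,0.1,0.1,0.1,0.1,0.1,0.1,0.1,0.1,0.1,0.1]
}}

```text
time: 15.05
eef_pos: [0.46, -0.0032, 0.158]
eef_rot: [0.715, 0.699, 0.003, 0.003]
force: [0.1, -0.5, -5.8]
grip_width: 0.219
grasp_force: 98.8
```

```bash
python3 - <<'E'
from h import *
T,S=track(4); st(); go([.4564,.1944,.158],-.022,-.0085)
E
```

```text
cup [ 0.0061 -0.0009] n 209 ends [-0.0001 -0.0008]
t 15.05 s mm [6.5 6.4 6.4 6.5]
lin s,v mm [6.5 0.3] quad s,v,a [ 6.5  2.7 31. ]
t 15.25 p [ 0.46   -0.0037  0.158 ] yaw,pitch,roll [-0.0223 -0.0085 -0.    ] F [-0.34  0.16 -5.32] M [-0.01  1.02 -0.01] w 0.219 g 98.8
dp [ 1.98e-01 -8.00e-03 -1.00e-04] twist [-0.      0.     -0.0003]
```

{"op": "step_arm", "data": {
  "dp": [
    [0.0014,0,0],
    [0.0055,0,0],
    [0.0121,0,0],
    [0.0206,0,0],
    [0.0309,0,0],
    [0.0428,0,0],
    [0.0558,0,0],
    [0.0697,0,0],
    [0.0842,0,0],
    [0.099,0,0],
    [0.1138,0,0],
    [0.1283,0,0],
    [0.1422,0,0],
    [0.1552,0,0],
    [0.1671,0,0],
    [0.1774,0,0],
    [0.1859,0,0],
    [0.1925,0,0],
    [0.1966,0,0],
    [0.198,0,0]
  ],
  "twist": [
    [0,0,0],
    [0,0,0],
    [0,0,0],
    [0,0,0],
    [0,0,0],
    [0,0,0],
    [0,0,0],
    [0,0,0],
    [0,0,0],
    [0,0,0],
    [0,0,0],
    [0,0,0],
    [0,0,0],
    [0,0,0],
    [0,0,0],
    [0,0,0],
    [0,0,0],
    [0,0,0],
    [0,0,0],
    [0,0,0]
  ],
  "gripper": [0.1,0.1,0.1,0.1,0.1,0.1,0.1,0.1,0.1,0.1,0.1,0.1,0.1,0.1,0.1,0.1,0.1,0.1,0.1,0.1]
}}

```text
time: 17.25
eef_pos: [0.4644, 0.1948, 0.158]
eef_rot: [0.715, 0.699, 0.003, 0.003]
force: [-0.0, 0.6, -5.1]
grip_width: 0.222
grasp_force: 98.8
```

```bash
python3 - <<'E'
from h import *
T,S=track(4); st(); go([.4564,.1944,.158],.105,-.0085)
E
```

```text
cup [ 0.0044 -0.002 ] n 205 ends [-0.0008 -0.0008]
t 17.25 s mm [5.5 5.3 5.3 5.1]
lin s,v mm [ 5.2 -1.9] quad s,v,a [  5.2  -2.8 -11.4]
t 17.45 p [0.4643 0.1942 0.158 ] yaw,pitch,roll [-0.0224 -0.0084 -0.    ] F [-0.9   0.1  -5.57] M [0.06 0.98 0.05] w 0.223 g 98.8
dp [ 0.     -0.0079 -0.    ] twist [-1.000e-04  1.100e-03 -1.274e-01]
```

{"op": "step_arm", "data": {
  "dp": [
    [0,-0.0001,0],
    [0,-0.0002,0],
    [0,-0.0005,0],
    [0,-0.0008,0],
    [0,-0.0012,0],
    [0,-0.0017,0],
    [0,-0.0023,0],
    [0,-0.0028,0],
    [0,-0.0034,0],
    [0,-0.004,0],
    [0,-0.0046,0],
    [0,-0.0052,0],
    [0,-0.0057,0],
    [0,-0.0063,0],
    [0,-0.0068,0],
    [0,-0.0072,0],
    [0,-0.0075,0],
    [0,-0.0078,0],
    [0,-0.0079,0],
    [0,-0.008,0]
  ],
  "twist": [
    [0,0,-0.0009],
    [0,0,-0.0036],
    [0,0,-0.0077],
    [0,0,-0.0132],
    [0,0,-0.0198],
    [0,0,-0.0274],
    [0,0,-0.0358],
    [0,0,-0.0447],
    [0,0,-0.054],
    [0,0,-0.0635],
    [0,0.001,-0.073],
    [0,0.001,-0.0823],
    [0,0.001,-0.0912],
    [0,0.001,-0.0996],
    [0,0.001,-0.1072],
    [0,0.001,-0.1138],
    [0,0.001,-0.1193],
    [0,0.001,-0.1234],
    [0,0.001,-0.1261],
    [0,0.001,-0.127]
  ],
  "gripper": [0.1,0.1,0.1,0.1,0.1,0.1,0.1,0.1,0.1,0.1,0.1,0.1,0.1,0.1,0.1,0.1,0.1,0.1,0.1,0.1]
}}

```text
time: 19.45
eef_pos: [0.4564, 0.1947, 0.158]
eef_rot: [0.669, 0.743, 0.003, 0.003]
force: [0.6, -0.1, -6.4]
grip_width: 0.223
grasp_force: 98.8
```

```bash
python3 - <<'E'
from h import *
T,S=track(4); s=st(); go([.4564,.1944,.118],.105,-.0085)
f=env.grab_frame("top"); H=hsv(f); r=np.zeros((480,640),bool); r[130:300,180:330]=1
print(quad(f,blue(H)&r,s["eef_pos"][2]-.058+.026,35))
cv2.imwrite("pics/t3.png",cv2.resize(f["color"][100:300,140:340,::-1],None,fx=2.8,fy=2.8))
E
```

```text
cup [ 0.0015 -0.002 ] n 205 ends [-0.0011 -0.0006]
t 19.45 s mm [2.8 2.7 2.6 2.4]
lin s,v mm [ 2.4 -2.8] quad s,v,a [  2.4  -5.  -29.4]
t 19.65 p [0.4564 0.1947 0.158 ] yaw,pitch,roll [ 0.1049 -0.0085 -0.    ] F [ 0.3   0.48 -4.6 ] M [-0.07  1.01 -0.  ] w 0.222 g 98.8
dp [-0.0003 -0.0003  0.04  ] twist [-0.      0.     -0.0001]
(array([0.65291476, 0.2134904 ]), [(0.2107, 6.16), (0.268, 6.27), (0.2058, -4.12), (0.2315, 8.32)], [[201.6999969482422, 154.39999389648438], [273.5, 148.10000610351562], [281.70001220703125, 238.8000030517578], [211.0, 232.5]])
```

View pics/t3.png

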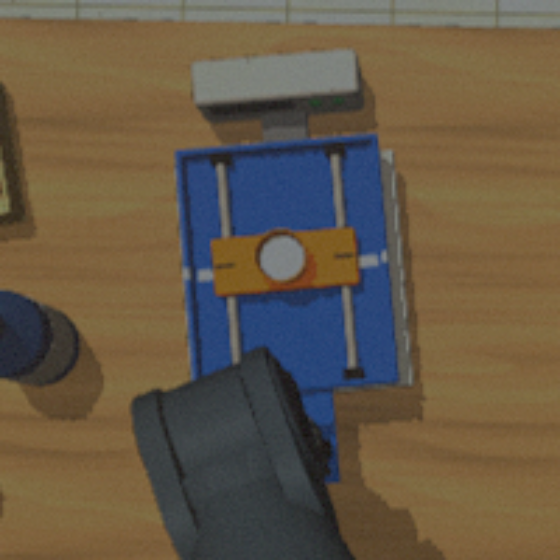

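The tray is over the platform and square to it, with the cup centred on the mark line (crop (282,258)) and the console clear. Lowering now.

{"op": "step_arm", "data": {
  "dp": [
    [0,0,0.0003],
    [0,0,0.001],
    [0,0,0.002],
    [0,0,0.0035],
    [0,0,0.0053],
    [0,0,0.0073],
    [0,0,0.0096],
    [0,0,0.012],
    [0,0,0.0145],
    [0,0,0.017],
    [0,0,0.0196],
    [0,0,0.022],
    [0,0,0.0244],
    [0,0,0.0267],
    [0,0,0.0287],
    [0,0,0.0305],
    [0,0,0.0319],
    [0,0,0.033],
    [0,0,0.0338],
    [0,0,0.034]
  ],
  "twist": [
    [0.001,0,0],
    [0.001,0,0],
    [0.001,0,0],
    [0.001,0,0],
    [0.001,0,0],
    [0.001,0,0],
    [0.001,0,0],
    [0.001,0,0],
    [0.001,0,0],
    [0.001,0,0],
    [0.001,0,0],
    [0.001,0,0],
    [0.001,0,0],
    [0.001,0,0],
    [0.001,0,0],
    [0.001,0,0],
    [0.001,0,0],
    [0.001,0,0],
    [0.001,0,0],
    [0.001,0,0]
  ],
  "gripper": [0.1,0.1,0.1,0.1,0.1,0.1,0.1,0.1,0.1,0.1,0.1,0.1,0.1,0.1,0.1,0.1,0.1,0.1,0.1,0.1]
}}

```text
time: 21.7
eef_pos: [0.4566, 0.1947, 0.1239]
eef_rot: [0.669, 0.743, 0.003, 0.002]
force: [-0.3, 0.3, -6.2]
grip_width: 0.222
grasp_force: 98.8
```

```bash
python3 - <<'E'
from h import *
T,S=track(4); s=st()
E
```

```text
cup [ 0.0003 -0.0018] n 200 ends [-0.0016 -0.0013]
t 21.7 s mm [1.8 1.7 1.8 1.8]
lin s,v mm [1.8 0.3] quad s,v,a [ 1.8  2.1 23.4]
t 21.9 p [0.4567 0.1947 0.124 ] yaw,pitch,roll [ 0.105  -0.0076  0.    ] F [-0.75 -0.27 -6.27] M [-0.12  0.98 -0.  ] w 0.221 g 98.8
```

{"op": "step_arm", "data": {
  "dp": [
    [0,0,0.0003],
    [0,0,0.0008],
    [0,0,0.0013],
    [0,0,0.0018],
    [0,0,0.0023],
    [0,0,0.0028],
    [0,0,0.0033],
    [0,0,0.0038],
    [0,0,0.0042],
    [0,0,0.0045],
    [0,0,0.0048],
    [0,0,0.0051],
    [0,0,0.0054],
    [0,0,0.0056],
    [0,0,0.0058],
    [0,0,0.006]
  ],
  "twist": [
    [0,0,0],
    [0,0,0],
    [0,0,0],
    [0,0,0],
    [0,0,0],
    [0,0,0],
    [0,0,0],
    [0,0,0],
    [0,0,0],
    [0,0,0],
    [0,0,0],
    [0,0,0],
    [0,0,0],
    [0,0,0],
    [0,0,0],
    [0,0,0]
  ],
  "gripper": [0.1,0.1,0.1,0.1,0.1,0.1,0.1,0.1,0.1,0.1,0.1,0.1,0.1,0.1,0.1,0.1]
}}

```text
time: 23.5
eef_pos: [0.4565, 0.1947, 0.1186]
eef_rot: [0.669, 0.743, 0.003, 0.003]
force: [-6.6, -1.4, 8.5]
grip_width: 0.223
grasp_force: 101.0
```

```bash
python3 - <<'E'
from h import *
T,S=track(4); s=st()
E
```

```text
cup [-0.0007 -0.0018] n 193 ends [-0.0006 -0.0007]
t 23.5 s mm [ 0.7  0.2  0.2 -0.1]
lin s,v mm [-0.1 -4.6] quad s,v,a [-0.  -1.7 38.9]
t 23.7 p [0.4565 0.1947 0.1186] yaw,pitch,roll [ 0.1051 -0.0078  0.0002] F [-5.24 -1.94  5.9 ] M [-0.36  1.58  0.04] w 0.224 g 100.8
```

{"op": "step_arm", "data": {
  "dp": [
    [0,0,-0.0002],
    [0,0,-0.0004],
    [0,0,-0.0004],
    [0,0,-0.0004],
    [0,0,-0.0004],
    [0,0,-0.0004]
  ],
  "twist": [
    [0,0,0],
    [0,0,0],
    [0,0,0],
    [0,0,0],
    [0,0,0],
    [0,0,0]
  ],
  "gripper": [0.1,0.1,0.1,0.1,0.1,0.1]
}}

```text
time: 24.3
eef_pos: [0.4566, 0.1947, 0.1187]
eef_rot: [0.669, 0.743, 0.003, 0.002]
force: [-6.0, -1.2, 6.9]
grip_width: 0.221
grasp_force: 100.5
```

```bash
python3 - <<'E'
from h import *
T,S=track(4); s=st()
E
```

```text
cup [-0.0102 -0.0016] n 199 ends [-0.0006 -0.0007]
t 24.3 s mm [-7.1 -8.3 -9.  -9.6]
lin s,v mm [ -9.7 -16.3] quad s,v,a [ -9.6  -5.7 141.8]
t 24.5 p [0.4566 0.1947 0.1187] yaw,pitch,roll [ 0.1051 -0.0075  0.0002] F [-5.67 -2.02  6.68] M [-0.38  1.6   0.03] w 0.221 g 100.5
```

{"op": "step_arm", "data": {
  "dp": [
    [0,0,-0.0015],
    [0,0,-0.003],
    [0,0,-0.004],
    [0,0,-0.004],
    [0,0,-0.004]
  ],
  "twist": [
    [0.006,0,0],
    [0.006,0,0],
    [0.006,0,0],
    [0.006,0,0],
    [0.006,0,0]
  ],
  "gripper": [0.1,0.1,0.1,0.1,0.1]
}}

```text
time: 25.0
eef_pos: [0.4566, 0.1947, 0.1221]
eef_rot: [0.669, 0.743, 0.0, 0.0]
force: [0.1, -1.0, -5.9]
grip_width: 0.219
grasp_force: 98.7
```

```bash
python3 - <<'E'
from h import *
T,S=track(4); s=st()
E
```

```text
cup [-0.013  -0.0017] n 197 ends [-0.0007 -0.0009]
t 25.0 s mm [-13.2 -13.2 -12.5 -12.2]
lin s,v mm [-12.2   7. ] quad s,v,a [-12.2  10.9  52.9]
t 25.2 p [0.4566 0.1947 0.1223] yaw,pitch,roll [ 0.1051 -0.0013 -0.    ] F [-0.48  0.38 -5.67] M [-0.13  0.93 -0.07] w 0.222 g 98.7
```

{"op": "step_arm", "data": {
  "dp": [
    [0,0,0],
    [0,0,0],
    [0,0,0],
    [0,0,0],
    [0,0,0],
    [0,0,0],
    [0,0,0],
    [0,0,0],
    [0,0,0]
  ],
  "twist": [
    [0,0,0],
    [0,0,0],
    [0,0,0],
    [0,0,0],
    [-0.0065,0,0],
    [-0.0065,0,0],
    [-0.0065,0,0],
    [-0.0065,0,0],
    [-0.0065,0,0]
  ],
  "gripper": [0.1,0.1,0.1,0.1,0.1,0.1,0.1,0.1,0.1]
}}

```text
time: 26.1
eef_pos: [0.4567, 0.1947, 0.1224]
eef_rot: [0.669, 0.743, 0.003, 0.003]
force: [-0.1, 0.5, -6.1]
grip_width: 0.218
grasp_force: 98.8
```

```bash
python3 - <<'E'
from h import *
T,S=track(4); s=st()
E
```

```text
cup [ 0.0117 -0.0019] n 195 ends [-0.0013 -0.0013]
t 26.1 s mm [10.3 11.2 11.9 13. ]
lin s,v mm [12.9 17.3] quad s,v,a [12.9 20.5 43.7]
t 26.3 p [0.4567 0.1947 0.1224] yaw,pitch,roll [ 0.105  -0.0079  0.    ] F [ 0.31 -0.8  -5.98] M [-0.09  1.01 -0.  ] w 0.221 g 98.8
```

{"op": "step_arm", "data": {
  "dp": [
    [0,0,0],
    [0,0,0],
    [0,0,0],
    [0,0,0],
    [0,0,0],
    [0,0,0],
    [0,0,0],
    [0,0,0],
    [0,0,0],
    [0,0,0],
    [0,0,0],
    [0,0,0],
    [0,0,0],
    [0,0,0]
  ],
  "twist": [
    [-0.004,0,0],
    [-0.004,0,0],
    [-0.004,0,0],
    [-0.004,0,0],
    [-0.004,0,0],
    [-0.004,0,0],
    [-0.004,0,0],
    [-0.004,0,0],
    [-0.004,0,0],
    [0,0,0],
    [0,0,0],
    [0,0,0],
    [0,0,0],
    [0,0,0]
  ],
  "gripper": [0.1,0.1,0.1,0.1,0.1,0.1,0.1,0.1,0.1,0.1,0.1,0.1,0.1,0.1]
}}

```text
time: 27.7
eef_pos: [0.4566, 0.1947, 0.1224]
eef_rot: [0.669, 0.743, 0.003, 0.003]
force: [-0.2, -0.6, -6.0]
grip_width: 0.223
grasp_force: 98.6
```

```bash
python3 - <<'E'
from h import *
T,S=track(4); s=st()
E
```

```text
cup [-0.0023 -0.0019] n 196 ends [-0.0013 -0.0013]
t 27.7 s mm [ 1.1  0.2 -0.4 -1. ]
lin s,v mm [ -1.1 -14. ] quad s,v,a [-1.  -9.8 56.3]
t 27.9 p [0.4567 0.1947 0.1224] yaw,pitch,roll [ 1.05e-01 -8.10e-03  1.00e-04] F [ 0.08 -0.54 -5.7 ] M [-0.18  0.95 -0.03] w 0.222 g 98.6
```

{"op": "step_arm", "data": {
  "dp": [
    [0,0,0],
    [0,0,0],
    [0,0,0],
    [0,0,0],
    [0,0,0],
    [0,0,0],
    [0,0,0]
  ],
  "twist": [
    [0.002,0,0],
    [0.002,0,0],
    [0.002,0,0],
    [0.002,0,0],
    [0.0005,0,0],
    [0.0005,0,0],
    [0.0005,0,0]
  ],
  "gripper": [0.1,0.1,0.1,0.1,0.1,0.1,0.1]
}}

```text
time: 28.6
eef_pos: [0.4566, 0.1947, 0.1224]
eef_rot: [0.669, 0.743, 0.003, 0.002]
force: [-0.2, 0.1, -6.2]
grip_width: 0.219
grasp_force: 98.9
```

```bash
python3 - <<'E'
from h import *
T,S=track(4); s=st()
E
```

```text
cup [-0.0072 -0.0018] n 196 ends [-0.0013 -0.0013]
t 28.6 s mm [-6.1 -6.1 -6.  -6. ]
lin s,v mm [-6.  1.] quad s,v,a [-6.   1.5  6.5]
t 28.8 p [0.4567 0.1947 0.1224] yaw,pitch,roll [ 0.105  -0.0075  0.    ] F [ 0.1   1.14 -5.37] M [-0.14  0.92 -0.04] w 0.223 g 98.9
```

{"op": "step_arm", "data": {
  "dp": [
    [0,0,0.0005],
    [0,0,0.0011],
    [0,0,0.0017],
    [0,0,0.0023],
    [0,0,0.0028],
    [0,0,0.0032],
    [0,0,0.0035],
    [0,0,0.0038],
    [0,0,0.004],
    [0,0,0.0042],
    [0,0,0.0042]
  ],
  "twist": [
    [0,0,0],
    [0,0,0],
    [0,0,0],
    [0,0,0],
    [0,0,0],
    [0.001,0,0],
    [0.003,0,0],
    [0.005,0,0],
    [0.0065,0,0],
    [0.008,0,0],
    [0.008,0,0]
  ],
  "gripper": [0.1,0.1,0.1,0.1,0.1,0.1,0.1,0.1,0.1,0.1,0.1]
}}

```text
time: 29.9
eef_pos: [0.4568, 0.1947, 0.1189]
eef_rot: [0.669, 0.743, 0.0, -0.0]
force: [-5.9, -1.4, 4.4]
grip_width: 0.22
grasp_force: 100.5
```

```bash
python3 - <<'E'
from h import *
T,S=track(4); s=st()
E
```

```text
cup [-0.0069 -0.0018] n 199 ends [-0.0002 -0.0003]
t 29.9 s mm [-6.7 -6.7 -6.5 -6.7]
lin s,v mm [-6.6  0.2] quad s,v,a [ -6.6  -1.6 -25.1]
t 30.1 p [0.4567 0.1947 0.1188] yaw,pitch,roll [ 1.051e-01 -1.000e-04  2.000e-04] F [-5.08 -1.71  4.95] M [-0.31  0.92  0.01] w 0.221 g 100.4
```

{"op": "step_arm", "data": {
  "dp": [
    [0,0,0],
    [0,0,-0.0002],
    [0,0,-0.0004],
    [0,0,-0.0004]
  ],
  "twist": [
    [0,0,0],
    [0,0,0],
    [0,0,0],
    [0,0,0]
  ],
  "gripper": [0.1,0.1,0.1,0.1],
  "squeeze": 20
}}

```text
time: 30.5
eef_pos: [0.4568, 0.1947, 0.1189]
eef_rot: [0.669, 0.743, -0.0, -0.0]
force: [-3.8, -1.3, 4.4]
grip_width: 0.224
grasp_force: 100.3
```

```bash
python3 - <<'E'
from h import *
T,S=track(3); s=st()
E
```

```text
cup [-0.0069 -0.0017] n 198 ends [-0.0002 -0.0006]
t 30.5 s mm [-6.6 -6.4 -6.4]
t 30.65 p [0.4568 0.1947 0.1189] yaw,pitch,roll [1.051e-01 1.000e-04 1.000e-04] F [-5.79 -1.11  4.38] M [-0.24  0.75  0.03] w 0.221 g 100.3
```

{"op": "step_arm", "data": {
  "dp": [
    [0,0,0],
    [0,0,0],
    [0,0,0],
    [0,0,0],
    [0,0,0],
    [0,0,0],
    [0,0,0],
    [0,0,0]
  ],
  "twist": [
    [0,0,0],
    [0,0,0],
    [0,0,0],
    [0,0,0],
    [0,0,0],
    [0,0,0],
    [0,0,0],
    [0,0,0]
  ],
  "gripper": [0.21,0.23,0.25,0.3,0.4,0.5,0.6,0.7]
}}

```text
time: 31.45
eef_pos: [0.4568, 0.1947, 0.1186]
eef_rot: [0.669, 0.743, -0.0, -0.0]
force: [-0.5, -0.7, -0.5]
grip_width: 0.696
grasp_force: 0.0
```

```bash
python3 - <<'E'
from h import *
T,S=track(4); s=st(); track(1,0,"scene")
E
```

```text
cup [-0.0067 -0.0017] n 198 ends [-0.0001 -0.    ]
t 31.45 s mm [-6.6 -6.6 -6.7 -6.7]
lin s,v mm [-6.7 -0.8] quad s,v,a [-6.7 -0.6  3.3]
t 31.65 p [0.4567 0.1947 0.1186] yaw,pitch,roll [0.105  0.0004 0.    ] F [-1.32 -0.03  0.49] M [ 0.    0.01 -0.01] w 0.699 g 0.0
cup [-0.0064 -0.0016] n 99 ends [    nan -0.0032]
t 31.65 s mm [-3.2]
```

Released, with the carrier at rest. Next I raise the gripper straight up.

{"op": "step_arm", "data": {
  "dp": [
    [0,0,-0.005],
    [0,0,-0.015],
    [0,0,-0.03],
    [0,0,-0.05],
    [0,0,-0.075],
    [0,0,-0.1],
    [0,0,-0.12],
    [0,0,-0.13],
    [0,0,-0.13],
    [0,0,-0.13]
  ],
  "twist": [
    [0,0,0],
    [0,0,0],
    [0,0,0],
    [0,0,0],
    [0,0,0],
    [0,0,0],
    [0,0,0],
    [0,0,0],
    [0,0,0],
    [0,0,0]
  ],
  "gripper": [0.7,0.7,0.7,0.7,0.7,0.7,0.7,0.7,0.7,0.7]
}}

```text
time: 32.7
eef_pos: [0.4565, 0.1946, 0.2481]
eef_rot: [0.669, 0.743, -0.0, -0.0]
force: [0.6, -0.8, 0.2]
grip_width: 0.701
grasp_force: 0.0
```

```bash
python3 - <<'E'
from h import *
s=st(); s["eef_pos"]=np.array([.4567,.1947,.118]); s["eef_rot"]=des(.105).as_quat()
for i in range(4): print(sh(env.grab_frame("top"),s,0,True)[0].round(4))
f=env.grab_frame("scene"); cv2.imwrite("pics/s4.png",f["color"][:,:,::-1])
E
```

```text
t 32.7 p [0.4565 0.1946 0.2481] yaw,pitch,roll [ 1.05e-01  1.00e-03 -1.00e-04] F [ 0.58 -0.78  0.17] M [-0.02 -0.06 -0.03] w 0.701 g 0.0
cup [-0.0066 -0.0016] n 198 ends [-0.0004  0.    ]
-0.0064
cup [-0.0068 -0.0016] n 199 ends [-0.  0.]
-0.0068
cup [-0.0066 -0.0016] n 198 ends [-0.  0.]
-0.0066
cup [-0.0066 -0.0016] n 198 ends [-0.  0.]
-0.0066
```

View pics/s4.png

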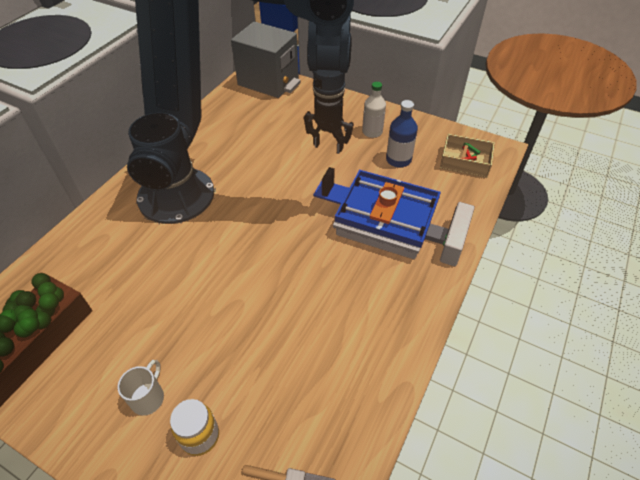

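The tray stands flat and square on the platform (centre about (388,210)), with the cup by the mark (388,198). The gripper is clear and the bystanders are where they were.

```bash
python3 -c "
from bench import env
print(env.sign_off())"
```

```text
the job is handed in; nothing more can be done
None
```

I set the tray down flat, centred and square on the scale and let go. The cup is at rest about 6 mm from the mark, after about 7 s on it in the air; on the first touchdown the carrier drifted, so I lifted the tray a few millimetres, re-centred the cup and set it down again, then handed in at about 33 s (no verdict shown).

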